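Knock the vise's lock pin home

ROBOT

A 7-joint arm with a two-finger parallel gripper is mounted at the origin on the work surface. World frame = base frame: x ahead of the robot, y to its left, z up, the work surface at z = 0. Lengths are in m, angles in rad, forces in N, time in s.
With the tool pointing down it reaches from about 0.425 to 0.925 m from the base axis. Payload 6.8 kg.
Tool frame: the origin (TCP) lies midway between the tips of the shut fingers; the grasp point (between the pads) lies bot.grip_point_offset behind it (bot.grip_point_offset is the distance from the TCP to the grasp point, in m); z points along the fingers, y is the line along which they close (so a half turn about z gives the same grasp; the last joint's range is limited). The gripper opens to 85 mm and grips with 20 to 120 N. Pads are 22 mm wide; open, the fingers measure 114 mm over their backs; the gripper's body (76 mm by 85 mm) begins 54 mm behind the grasp point. The pads swing forward as they close: fully open they stand 13 mm farther back than shut.
Start: joints at [-1.329, 0.477, 0.022, 1.555, -0.011, 1.109, -0.083], TCP at [0.231, 0.634, 0.231] pointing down, gripper open.
Joint ranges: [-2.96, 2.96], [-0.34, 2.1], [-1.41, 1.46], [0.24, 2.44], [-1.37, 4.51], [0.17, 1.92], [-2.96, 2.96]. Speed limits (rad/s): [2.39, 2.39, 3.14, 3.14, 3.14, 3.14, 3.14].

INTERFACE

Orientations are given as a unit quaternion [w, x, y, z].
In Python, from station import get_obs, cams, job, bot gives the robot as it stands.
- The arm moves only by the tool arm_command, never from a script. Its argument "rows" is a list that holds one entry, the list of rows, each a list of 5 numbers: the finger opening in mm, from 0 to 85.4, then the shift along the world's x, y, z in units of 60 mm (1.0 is 60 mm), then the turn about the world's z in units of 0.08 rad (1.0 is 0.08 rad). In form: [[[grip, x, y, z, turn], ...]]. A call has exactly 10 rows; each row shifts and turns the commanded pose from where the row before left it; what a row does not reach is not made up. A row lasts 1/8 s, in which the tool goes at most 62.5 mm and 10.7 degrees, less where a joint would pass 70% of its speed; a pose out of reach is approached as far as the arm can. A call with a number of a shift or a turn outside -1 to 1 is refused whole. A call with a gripper value outside its range is refused whole. The fingers move at their own pace and stop on an object; "newtons" is the grip in N (left out, the last holds). Time passes only in rows, so rows that do not move let the fingers close, or fill a call up. It gives the time, the measured TCP pose, the force, the opening and the grip force at its end, in the units of the state.
- get_obs(): the state, without advancing time (a new reading comes with each control period).
- cams.read_camera(name): name is "scene" or "top" or "wrist"; returns the picture (384x512x3 uint8, red, green, blue); there is no depth.
- cams.camera_params(name): a dict with "K" (3x3 intrinsics, pixels), "k1" (the pictures are not rectified: a ray, as slopes to the right and down, at radius r is drawn at 1 + k1 r^2 times it, then the intrinsics apply), "extrinsics" (4x4, takes a point from camera to world coordinates). Camera axes: x right, y down, z forward; pixel columns grow to the right and rows downward; lengths in m; the calibration is good to about 2 mm. A picture is of the moment at which its call begins: read the wrist's pose just before it. camera_params takes no time and is no camera call; for the wrist camera it gives the pose at the moment of the call.
- job.hand_in(): hands the job in; it is judged then, once.
The state is a dict: "t": time; "q": joint angles; "joint_vel": joint speeds; "joint_torque": joint torques, N m; "eef_pos": TCP position; "tool_rot": TCP orientation; "contact_force": force on the tool from outside, world axes, zero at the start; "torque": the same for the moment, N m; "gripper_width": opening from 0.0 (shut) to 1.0 (fully open); "grasp_force": force on a finger pad.
Only numpy, scipy, OpenCV 4.12 (cv2) and the standard library are available. Lean on these libraries where they do the work, as an engineer would, in place of code of your own. Each camera call takes 0.05 s, during which the arm holds its last target. There are 200 camera calls.

TASK

Take the mallet from the green mat by its handle and, with its white face, knock the red-capped lock pin of the vise fully home with a brisk blow or two from above, so that the quartz sample is locked in. Leave the blue-capped release pin up and the loupe, glass dome and tweezer where they are, then stand the mallet upright on its head in the middle of the green mat again and let go.

Things in the scene. Friction and masses are not known exactly. Their poses are not given: they have to be found in the camera images.
- mallet: Small mallet, 220 g: brass head with two white nylon faces, wooden handle. It stands on the mat on one face, handle level. Head upright, 56 mm tall, faces 38 mm across. Origin: centre of the lower, striking face; z up the head's axis; the handle points along the mallet's -x, 30 mm above the origin. Balance point about 10 mm from the head's axis.
- mallet_grip (a point): Where to grip the mallet: on the handle's centre line, 58 mm from the head's axis (-x) and 30 mm above the striking face; same axes as the mallet. The grip here is a level bar 20 mm wide (y) and 20 mm tall, from 33 to 123 mm from the head's axis; take it from above, firmly.
- lock_top (a point): Centre of the top of the lock pin's RED cap (moves with it). The cap, 26 mm across and 8 mm thick, on an upright 10 mm chrome stem, rises from a black iron post 32 mm across on the near edge of the vise's base. Raised, its top is 72 mm above the desk, with 18 mm of stem showing; the post's top is at 46 mm.
- lock_pin (a joint): How far the red lock pin is pushed down, m: 0 fully up (starts at 0 to 0.003), 0.016 at the bottom stop, where it is fully home (cap almost on the post). It gives under about 4 to 6 N, has a light spring, and a friction collar holds it where it is left.
- release_top (a point): Centre of the top of the BLUE cap of the release pin, otherwise identical to the red one, 96 mm beside it. Which one is on the left varies.
- release_pin (a joint): How far the blue release pin is pushed down, m: 0 fully up (starts at 0 to 0.003), 0.016 at the bottom. Leave it up.
- mat: Green felt mat, 120 x 120 mm, 3 mm thick, fixed to the desk, under the mallet's head. Origin: centre of its underside, z up.
- loupe: Bystander: black brass loupe, an upright short tube 42 mm across, 30 mm tall, loose. Origin: centre of its underside.
- dome: Bystander: squat smoked glass dome with a brass bead on top, 72 mm across, 58 mm tall, loose. Origin: centre of its underside.
- tweezer: Bystander: chrome stone tweezer lying flat, about 135 mm long along its x, 15 mm wide, 8 mm thick, loose. Origin: under its middle.
Not all that is in view belongs to the job. There is more than one size of the mallet; the job needs the smallest.

How it is judged:
On the way, in this order (a step that is already met when the one before it is completed fails the run):
1. the mallet is lifted off the mat, its lower face more than 40 mm above the desk (height (world z) of mallet above 0.04 m), for 0.1 s.
2. the red pin is struck: it moves down faster than 30 mm/s with the mallet's face on its cap (face centre within 30 mm of the cap's centre) (velocity of joint lock_pin above 0.03 m/s and distance between mallet and lock_top below 0.03 m).
At the end, for the whole second after the job is handed in: The red lock pin stays at least 11 mm down of its 16 mm; the blue pin is less than 6 mm down; the mallet stands released and at rest on the mat, upright within 10 degrees, its head's centre within 45 mm of the mat's centre (value of joint lock_pin above 0.011 m and value of joint release_pin below 0.006 m and horizontal distance between mallet and mat below 0.045 m and height (world z) of mallet below 0.01 m and angle between mallet's own z axis and vertical below 0.17 rad and linear speed of mallet below 0.02 m/s); the robot touches nothing.
It fails at once if the red pin is pushed down by anything but the mallet's striking face (velocity of joint lock_pin above 0.02 m/s and distance between mallet and lock_top above 0.04 m).
It fails at once if the blue release pin is pushed more than 6 mm down (value of joint release_pin above 0.006 m).
It fails at once if the loupe is moved more than 20 mm (distance of loupe from where it was at the start of the episode above 0.02 m).
It fails at once if the dome is moved more than 20 mm (distance of dome from where it was at the start of the episode above 0.02 m).
It fails at once if the tweezer is moved more than 20 mm (distance of tweezer from where it was at the start of the episode above 0.02 m).
It also fails if it takes over 43 s, if anything falls off the work surface, if the arm or the gripper's body presses on something with over 40 N, if the wrist force passes 120 N, or if a joint passes its speed limit or range.

## Working session

There is one attempt and no reset: what is moved stays moved. The work goes in short steps, Python scripts to look and compute and a tool call to move; the robot and the scene stay as the last step left them, time stands still between calls to the robot, and variables do not carry over. Pictures are saved under pics/ and viewed, at most 10 in all, crops included, and the job is handed in when it is done.

Besides the shell and the picture viewer there is one more tool, called after "Call:" as name(argument=value, ...), one argument or row to a line, values as JSON. arm_command: Moves the arm, as the interface text tells. Its arguments: {"type":"object","properties":{"rows":{"type":"array"},"newtons":{"type":"number"}},"required":["rows"]}

```bash
mkdir -p pics
cat > h.py <<'E'
import numpy as np, cv2
from station import get_obs, cams, job, bot
def snap(n,f=None):
    p=cams.camera_params(n); im=np.array(cams.read_camera(n))
    if f: cv2.imwrite('pics/'+f,im[:,:,::-1])
    return im,p
def ray(p,u,v):
    k=p['k1']; K=np.array(p['K']); E=np.array(p['extrinsics'])
    d=np.array([(u-K[0,2])/K[0,0],(v-K[1,2])/K[1,1]]); s=d.copy()
    for _ in range(20): s=d/(1+k*(s@s))
    return E[:3,3],E[:3,:3]@np.array([s[0],s[1],1])
def onz(p,u,v,z):
    o,d=ray(p,u,v); return o+d*(z-o[2])/d[2]
def proj(p,X):
    E=np.array(p['extrinsics']);K=np.array(p['K']); c=E[:3,:3].T@(np.array(X)-E[:3,3]); s=c[:2]/c[2]; s=s*(1+p['k1']*(s@s))
    return K[0,0]*s[0]+K[0,2],K[1,1]*s[1]+K[1,2]
E
python3 - <<'E'
from h import *
a,p=snap('top','top.png'); b,q=snap('scene','scene.png')
o=get_obs(); print(o['t'],o['eef_pos'],o['tool_rot'],o['gripper_width'],bot.grip_point_offset)
for n,P in(('top',p),('scene',q)): print(n,np.round(P['extrinsics'],3).tolist(),np.round(P['K'],1).tolist(),P['k1'])
E
```

```text
0.1 [0.23118668 0.63361458 0.23042043] [-7.89514535e-05  1.74014838e-01  9.84742685e-01 -8.21463732e-04] 0.9976441186620342 0.0187
top [[0.01, -0.992, 0.126, 0.292], [-1.0, -0.006, 0.03, -0.182], [-0.029, -0.126, -0.992, 1.319], [0.0, 0.0, 0.0, 1.0]] [[439.3, 0.0, 248.6], [0.0, 439.3, 198.3], [0.0, 0.0, 1.0]] -0.1434407242514379
scene [[0.008, 0.654, -0.757, 1.27], [1.0, 0.012, 0.021, -0.178], [0.022, -0.756, -0.654, 0.762], [0.0, 0.0, 0.0, 1.0]] [[416.2, 0.0, 253.6], [0.0, 416.2, 194.5], [0.0, 0.0, 1.0]] -0.05929020657775752
```

View pics/top.png

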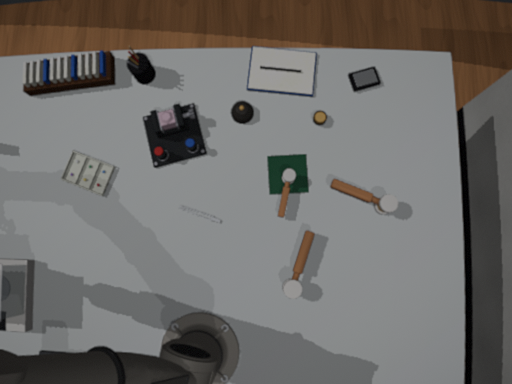

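View pics/scene.png

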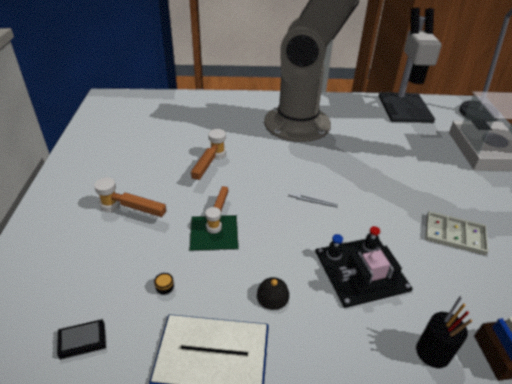

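Three candidates for the mallet in the top view: (289,177) on the green mat, (390,203) and (293,288) on the bare desk. I choose the one on the mat, since it is also the smallest. The red cap is at about (158,152) and the blue cap at (190,144). Next I measure and check one close crop.

```bash
cat > m.py <<'E'
from h import *
def blobs(im,lo,hi,box,n=1):
    h=cv2.cvtColor(im,cv2.COLOR_RGB2HSV); m=cv2.inRange(h,np.array(lo),np.array(hi))
    k=np.zeros_like(m); x0,y0,x1,y1=box; k[y0:y1,x0:x1]=m[y0:y1,x0:x1]
    N,l,s,c=cv2.connectedComponentsWithStats(k); i=1+np.argmax(s[1:,4]); return c[i],s[i],(l==i).astype(np.uint8)
E
python3 - <<'E'
from m import *
for n,bx in (('top',dict(mal=(262,148,315,222),red=(148,140,172,162),blue=(180,134,203,156))),('scene',dict(mal=(185,182,243,252),red=(360,222,388,244),blue=(325,230,348,250)))):
    im,p=snap(n); print(n)
    for nm,lo,hi,z in (('red',(0,120,60),(8,255,255),.072),('blue',(105,120,50),(130,255,255),.072)):
        c,s,m=blobs(im,lo,hi,bx[nm]); print(nm,c,s,onz(p,*c,z))
    c,s,m=blobs(im,(60,60,20),(95,255,120),bx['mal']); hull=cv2.convexHull(cv2.findContours(m,0,2)[0][0]) if 0 else cv2.convexHull(cv2.findNonZero(m))
    r=cv2.minAreaRect(hull); print('mat',r,onz(p,*r[0],.003), [onz(p,*q,.003)[:2].round(3).tolist() for q in cv2.boxPoints(r)])
    c,s,m=blobs(im,(5,110,50),(20,255,255),bx['mal']); r=cv2.minAreaRect(cv2.findNonZero(m)); print('handle',c,s,[onz(p,*q,.033)[:2].round(4).tolist() for q in cv2.boxPoints(r)],onz(p,*c,.033))
    c,s,m=blobs(im,(0,0,120),(179,60,255),(279,167,299,185) if n=='top' else (203,205,224,222)); print('head',c,s,onz(p,*c,.059))
    if n=='top': A=im[130:230,140:330]
    else: B=im[175:265,180:390]
    
B=cv2.resize(B,None,fx=3.6,fy=3.6); A=cv2.resize(A,(B.shape[1],270)); cv2.imwrite('pics/c1.png',np.vstack([A,B])[:590,:,::-1])
E
```

```text
top
red [158.02941176 150.64705882] [154 146   9  10  68] [0.59021003 0.1245249  0.072     ]
blue [189.42307692 142.32051282] [185 138  10  10  78] [0.61505643 0.03182581 0.072     ]
mat ((287.4945068359375, 173.89501953125), (37.36933135986328, 38.10515213012695), 86.98721313476562) [ 0.53471911 -0.25905202  0.003     ] [[0.589, -0.198], [0.596, -0.314], [0.481, -0.319], [0.474, -0.204]]
handle [283.98412698 198.12169312] [279 182  11  35 189] [[0.4074, -0.2229], [0.5076, -0.2476], [0.5026, -0.2678], [0.4025, -0.2429]] [ 0.45659553 -0.24681485  0.033     ]
head [288.33333333 174.94573643] [282 169  13  13 129] [ 0.52131156 -0.25820474  0.059     ]
scene
red [374.42857143 230.6031746 ] [370 227  10   9  63] [0.5957324  0.12507564 0.072     ]
blue [337.26027397 238.67123288] [333 235  10   9  73] [0.62223508 0.03307436 0.072     ]
mat ((213.07322692871094, 232.6975555419922), (32.78179168701172, 47.20711898803711), 88.09085083007812) [ 0.54063711 -0.25734639  0.003     ] [[0.485, -0.324], [0.477, -0.201], [0.592, -0.196], [0.599, -0.309]]
handle [221.11111111 197.23529412] [215 187  13  22 153] [[0.4731, -0.2583], [0.3896, -0.2433], [0.4, -0.224], [0.4824, -0.24]] [ 0.43919258 -0.24139188  0.033     ]
head [212.43290043 211.66233766] [203 205  21  16 231] [ 0.52300295 -0.25772449  0.059     ]
```

View pics/c1.png

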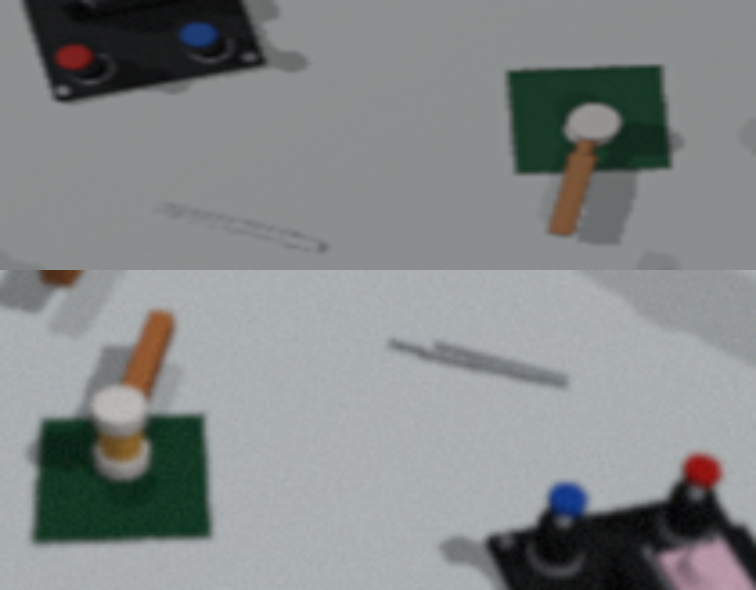

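The crop confirms it: the mat mallet stands upright with its handle towards the robot. Top crop (590,120) shows the head, and the red cap is left of the blue one. I move now.

Call:
arm_command(
  rows=[
    [[85,0.75,-0.65,0,0.3],[85,0.75,-0.65,0,0.3],[85,0.75,-0.65,0,0.3],[85,0.75,-0.65,0,0.3],[85,0.75,-0.65,0,0.3],[85,0.75,-0.65,0,0.3],[85,0,-1,0,0],[85,0,-1,0,0],[85,0,-1,0,0],[85,0,-1,0,0]],
  ],
)

```text
t: 1.45
eef_pos: [0.5011, 0.1581, 0.2313]
tool_rot: [0.0, 0.103, 0.995, 0.0]
contact_force: [0.9, -0.6, 1.0]
gripper_width: 0.998
grasp_force: 0.0
```

Call:
arm_command(
  rows=[
    [[85,-0.1,-0.84,0,0],[85,-0.1,-0.84,0,0],[85,-0.1,-0.84,0,0],[85,-0.1,-0.84,0,0],[85,-0.1,-0.84,0,0],[85,-0.1,-0.84,0,0],[85,0,-0.84,0,0],[85,0,-0.84,-0.3,0],[85,0,0,-0.3,0],[85,0,0,0,0]],
  ],
)

```text
t: 2.7
eef_pos: [0.4642, -0.243, 0.1941]
tool_rot: [-0.002, 0.103, 0.995, 0.0]
contact_force: [-0.1, 0.5, -1.1]
gripper_width: 0.998
grasp_force: 0.0
```

Run:
```python
from m import *
o=get_obs(); print(o['eef_pos'],o['tool_rot'])
im,p=snap('wrist','w1.png'); print(np.round(p['extrinsics'],3).tolist())
print([tuple(np.round(proj(p,X))) for X in ((.522,-.258,.059),(.465,-.246,.033),(.402,-.233,.033))])
```

```text
[ 0.46416832 -0.24296819  0.19409868] [-1.55951861e-03  1.03230486e-01  9.94656195e-01  2.97916163e-04]
[[0.206, 0.926, 0.316, 0.382], [0.979, -0.194, -0.067, -0.225], [-0.001, 0.323, -0.946, 0.336], [0.0, 0.0, 0.0, 1.0]]
[(np.float64(252.0), np.float64(230.0)), (np.float64(252.0), np.float64(174.0)), (np.float64(252.0), np.float64(117.0))]
```

View pics/w1.png

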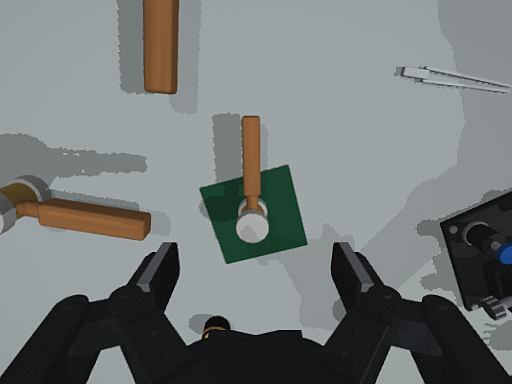

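The wrist view shows the mallet where predicted: head at (252,227), handle end at (251,117), and the handle aligned with the tool. I descend and grip.

Call:
arm_command(
  rows=[
    [[85,0,-0.05,-0.6,0],[85,0,0,-0.6,0],[85,0,0,-0.6,0],[85,0,0,-0.6,0],[85,0,0,-0.4,0],[85,0,0,-0.2,0],[10,0,0,0,0],[10,0,0,0,0],[10,0,0,0,0],[10,0,0,0,0]],
  ],
  newtons=90,
)

```text
t: 4.0
eef_pos: [0.4658, -0.2463, 0.0161]
tool_rot: [0.001, 0.103, 0.995, -0.0]
contact_force: [-1.8, 0.8, 7.6]
gripper_width: 0.215
grasp_force: 89.0
```

Run:
```python
from m import *
o=get_obs(); print(o['t'],o['eef_pos'],o['tool_rot'],o['gripper_width'],o['grasp_force'])
a,p=snap('top'); w,p=snap('wrist'); cv2.imwrite('pics/w2.png',w[:,:,::-1])
```

```text
4.0 [ 0.4657847  -0.24628615  0.01609972] [ 6.30133068e-04  1.02779231e-01  9.94703987e-01 -9.91411245e-05] 0.21473158004327955 89.02673006057739
```

View pics/w2.png

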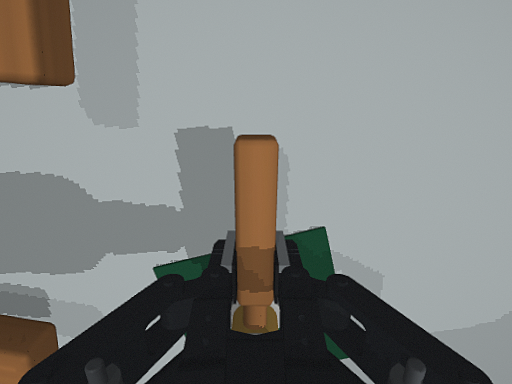

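Call:
arm_command(
  rows=[
    [[10,0,0,0.5,0],[10,0,0,0.8,0],[10,0,0,0.9,0],[10,0.1,0.4,0,0],[10,0.2,0.9,0,0],[10,0.2,1,0,0],[10,0.2,1,0,0],[10,0.2,1,0,0],[10,0.2,1,0,0],[10,0.1,0.6,0,0]],
  ],
)

```text
t: 5.35
eef_pos: [0.537, 0.1118, 0.1472]
tool_rot: [-0.0, 0.101, 0.995, 0.0]
contact_force: [-0.2, -0.6, -3.2]
gripper_width: 0.219
grasp_force: 88.5
```

Call:
arm_command(
  rows=[
    [[10,0,0.45,0,0],[10,0,0,0,0],[10,0,0,0,0],[10,0,0,0,0],[10,0,0,0,0],[10,0,0,0,0],[10,0,0,0,0],[10,0,0,0,0],[10,0,0,0,0],[10,0,0,0,0]],
  ],
)

```text
t: 6.6
eef_pos: [0.5373, 0.135, 0.1473]
tool_rot: [0.0, 0.103, 0.995, 0.0]
contact_force: [0.6, 0.2, -2.2]
gripper_width: 0.22
grasp_force: 88.4
```

Run:
```python
from m import *
o=get_obs(); print(o['t'],o['eef_pos'],o['tool_rot'],o['gripper_width'],o['grasp_force'])
e=o['eef_pos']; F=e+np.array([.0554,-.012,-.0131]); print('face',F)
a,p=snap('top'); w,q=snap('scene'); v,_=snap('wrist')
for im,P,c in((a,p,0),(w,q,0)): print([np.round(proj(P,X)) for X in (F,F+[0,0,.056],(.593,.125,.072))])
A=cv2.resize(a[110:190,130:240],None,fx=3.6,fy=3.6,interpolation=2); B=cv2.resize(w[160:260,300:410],None,fx=3.6,fy=3.6,interpolation=2)
cv2.imwrite('pics/c2.png',np.hstack([np.pad(A,((0,B.shape[0]-A.shape[0]),(0,0),(0,0))),B])[:,:,::-1])
```

```text
6.6 [0.53734754 0.13498592 0.14732135] [1.98540412e-05 1.02717249e-01 9.94710594e-01 2.88258018e-05] 0.21977066003076717 88.44462990760803
face [0.59274754 0.12298592 0.13422135]
[array([153., 145.]), array([148., 140.]), array([158., 150.])]
[array([379., 210.]), array([385., 191.]), array([374., 230.])]
```

View pics/c2.png

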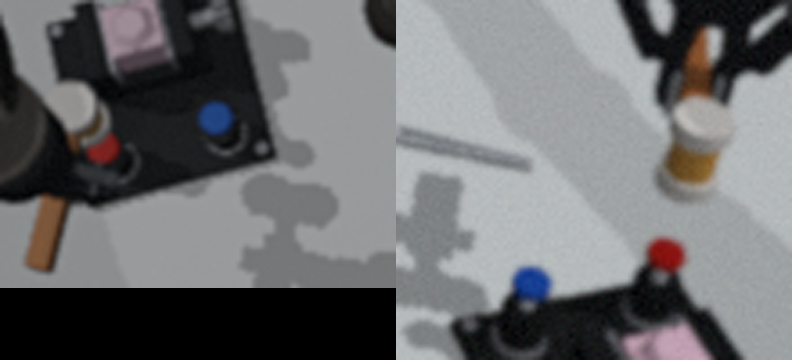

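Face and red cap line up: the head is at scene (384,193), as predicted, directly above the cap at (374,230). I strike.

Call:
arm_command(
  rows=[
    [[10,0,0.03,-0.2,0],[10,0,0,-0.5,0],[10,0,0,-0.6,0],[10,0,0,0,0],[10,0,0,0,0],[10,0,0,0.4,0],[10,0,0,0.9,0],[10,0,0,0,0],[10,0,0,0,0],[10,0,0,0,0]],
  ],
)

```text
t: 8.0
eef_pos: [0.5362, 0.1365, 0.1461]
tool_rot: [-0.001, 0.103, 0.995, -0.001]
contact_force: [-0.3, 0.1, -2.0]
gripper_width: 0.213
grasp_force: 91.0
```

Run:
```python
from m import *
o=get_obs(); print(o['t'],o['eef_pos'],o['tool_rot'],o['gripper_width'],o['contact_force'])
w,q=snap('scene')
for nm,lo,hi,bx in (('red',(0,120,60),(8,255,255),(355,218,392,250)),('blue',(105,120,50),(130,255,255),(325,230,348,250))):
    c,s,m=blobs(w,lo,hi,bx); print(nm,c,s)
for z in (.072,.064,.058,.056): print(z,np.round(np.array(proj(q,(.593,.125,z)))-np.array(proj(q,(.593,.125,.072))),2))
B=cv2.resize(w[160:260,300:410],None,fx=5,fy=5,interpolation=2); cv2.imwrite('pics/c3.png',B[:,:,::-1])
```

```text
8.0 [0.53622168 0.13650989 0.14609537] [-1.11851515e-03  1.02657817e-01  9.94715960e-01 -5.29163218e-04] 0.2132703841571867 [-0.29002748  0.07147065 -1.99628423]
red [373.21666667 235.        ] [369 231  10   9  60]
blue [337.21917808 238.68493151] [333 235  10   9  73]
0.072 [0. 0.]
0.064 [-0.72  2.38]
0.058 [-1.26  4.15]
0.056 [-1.44  4.74]
```

View pics/c3.png

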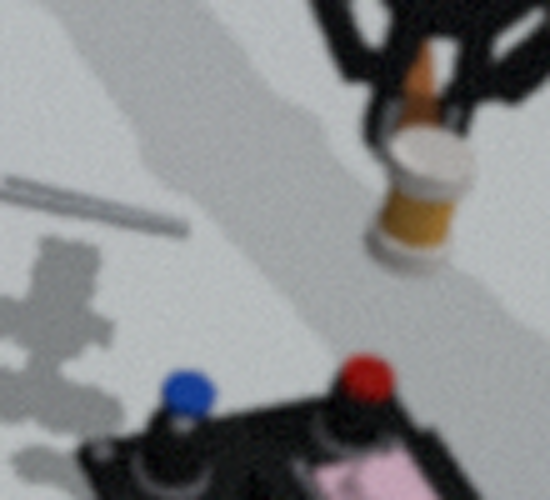

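The red cap dropped about 4.4 px, which is about 15 mm, so the pin is home; the blue cap did not move. I go back to the mat.

Call:
arm_command(
  rows=[
    [[10,-0.1,-0.4,0,0],[10,-0.1,-0.8,0,0],[10,-0.1,-1,0,0],[10,-0.1,-1,0,0],[10,-0.1,-1,0,0],[10,-0.1,-1,0,0],[10,-0.1,-0.8,0,0],[10,-0.2,-0.4,0,0],[10,0,0,0,0],[10,0,0,0,0]],
  ],
)

```text
t: 9.3
eef_pos: [0.4828, -0.2469, 0.1469]
tool_rot: [-0.0, 0.103, 0.995, 0.0]
contact_force: [1.0, 0.9, -2.5]
gripper_width: 0.216
grasp_force: 90.8
```

Call:
arm_command(
  rows=[
    [[10,0,0,-0.5,0],[10,0,0,-0.6,0],[10,0,0,-0.5,0],[10,0,0,-0.2,0],[10,0,0,-0.1,0],[10,0,0,0,0],[10,0,0,0,0],[10,0,0,0,0],[10,0,0,0,0],[10,0,0,0,0]],
  ],
)

```text
t: 10.55
eef_pos: [0.4834, -0.2473, 0.0335]
tool_rot: [0.0, 0.103, 0.995, 0.0]
contact_force: [-1.0, -0.2, -2.4]
gripper_width: 0.216
grasp_force: 90.9
```

Run:
```python
from m import *
o=get_obs(); print(o['t'],o['eef_pos'],o['tool_rot'],o['gripper_width'],o['contact_force'])
w,q=snap('scene'); F=o['eef_pos']+np.array([.0554,-.012,-.0131])
c,s,m=blobs(w,(0,0,120),(179,60,255),(195,195,232,235)); print('head',c,s,proj(q,F+[0,0,.056]),proj(q,(.538,-.258,.003)))
B=cv2.resize(w[160:260,160:270],None,fx=5,fy=5,interpolation=2); cv2.imwrite('pics/c4.png',B[:,:,::-1])
```

```text
10.55 [ 0.48340272 -0.24727723  0.03346615] [1.19846028e-04 1.02732623e-01 9.94709000e-01 1.83423180e-06] 0.2161139358798935 [-1.00606444 -0.23996205 -2.39113848]
head [209.62863071 207.78008299] [195 195  37  24 482] (np.float64(211.04261156972007), np.float64(210.88749413966946)) (np.float64(212.88146910652426), np.float64(231.93874658118753))
```

View pics/c4.png

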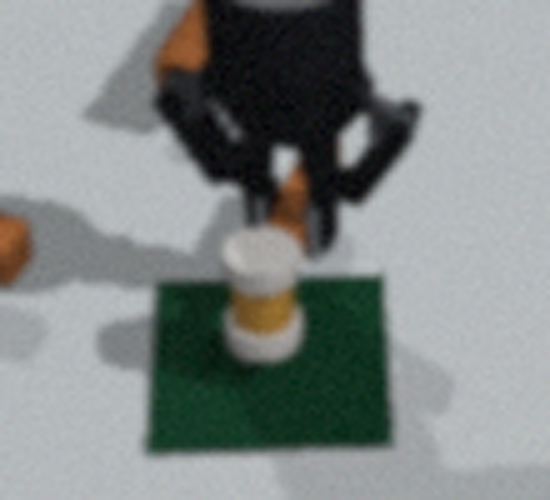

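The mallet hangs upright over the mat, with its head at scene (212,210). I lower the last 17 mm gently.

Call:
arm_command(
  rows=[
    [[10,0,0,-0.1,0],[10,0,0,-0.08,0],[10,0,0,-0.05,0],[10,0,0,-0.03,0],[10,0,0,-0.03,0],[10,0,0,0,0],[10,0,0,0,0],[10,0,0,0,0],[10,0,0,0,0],[10,0,0,0,0]],
  ],
)

```text
t: 11.85
eef_pos: [0.4834, -0.2473, 0.016]
tool_rot: [0.0, 0.103, 0.995, -0.0]
contact_force: [0.2, -0.4, -1.9]
gripper_width: 0.216
grasp_force: 90.9
```

Call:
arm_command(
  rows=[
    [[10,0,0,-0.02,0],[10,0,0,-0.02,0],[10,0,0,0,0],[10,0,0,0,0],[10,0,0,0,0],[10,0,0,0,0],[10,0,0,0,0],[10,0,0,0,0],[10,0,0,0,0],[10,0,0,0,0]],
  ],
)

```text
t: 13.1
eef_pos: [0.4833, -0.2473, 0.0135]
tool_rot: [-0.0, 0.103, 0.995, -0.0]
contact_force: [0.1, -0.6, -2.2]
gripper_width: 0.216
grasp_force: 90.9
```

Still hanging; the blow shifted it a little in the grip. I go on down.

Call:
arm_command(
  rows=[
    [[10,0,0,-0.02,0],[10,0,0,0,0],[10,0,0,-0.02,0],[10,0,0,0,0],[10,0,0,0,0],[10,0,0,0,0],[10,0,0,0,0],[10,0,0,0,0],[10,0,0,0,0],[10,0,0,0,0]],
  ],
)

```text
t: 14.35
eef_pos: [0.4832, -0.2473, 0.0122]
tool_rot: [0.0, 0.103, 0.995, 0.0]
contact_force: [-5.7, 3.3, 14.5]
gripper_width: 0.215
grasp_force: 93.5
```

Run:
```python
from m import *
o=get_obs(); print(o['t'],o['eef_pos'],o['contact_force'],o['torque'])
w,q=snap('scene'); a,p=snap('wrist')
B=cv2.resize(w[180:250,175:255],(400,350),interpolation=2); A=cv2.resize(a,(400,350)); cv2.imwrite('pics/c5.png',np.hstack([A,B])[:,:,::-1])
```

```text
14.35 [ 0.48319686 -0.24733225  0.01217762] [-5.73452728  3.28857241 14.49483601] [0.40799141 0.66578195 0.07725082]
```

View pics/c5.png

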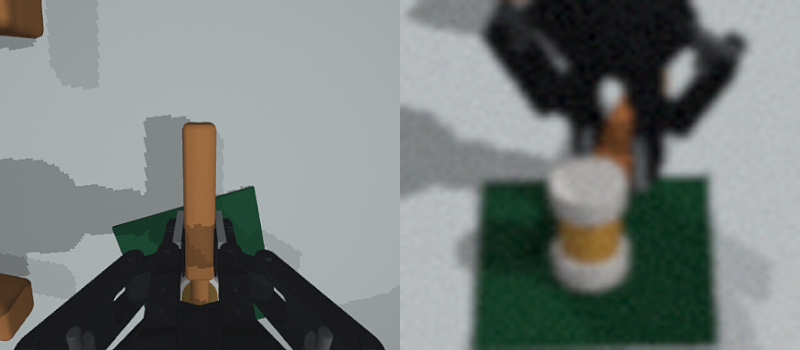

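The mallet bears on the mat with its head upright on it. I ease off the pressing, open and rise.

Call:
arm_command(
  rows=[
    [[10,0,0,0.02,0],[17,0,0,0,0],[20,0,0,0,0],[24,0,0,0,0],[30,0,0,0,0],[50,0,0,0,0],[70,0,0,0,0],[70,0,0,0,0],[70,0,0,0,0],[70,0,0,0,0]],
  ],
)

```text
t: 15.7
eef_pos: [0.4834, -0.2473, 0.0123]
tool_rot: [0.0, 0.103, 0.995, -0.0]
contact_force: [-0.6, -0.7, -0.9]
gripper_width: 0.818
grasp_force: 0.0
```

Call:
arm_command(
  rows=[
    [[70,0,0,0.2,0],[70,0,0,0.4,0],[70,0,0,0.6,0],[70,0,0,0.6,0],[70,0,0,0.6,0],[70,-0.2,0,0.6,0],[70,-0.3,0,0.3,0],[70,0,0,0,0],[70,0,0,0,0],[70,0,0,0,0]],
  ],
)

```text
t: 16.95
eef_pos: [0.4534, -0.2469, 0.2095]
tool_rot: [-0.001, 0.102, 0.995, 0.0]
contact_force: [-0.8, -0.4, 0.3]
gripper_width: 0.818
grasp_force: 0.0
```

Run:
```python
from m import *
o=get_obs(); print(o['t'],o['eef_pos'],o['contact_force'],o['grasp_force'])
w,q=snap('scene')
for nm,lo,hi,bx in (('red',(0,120,60),(8,255,255),(355,218,392,250)),('blue',(105,120,50),(130,255,255),(325,230,348,250))):
    c,s,m=blobs(w,lo,hi,bx); print(nm,c)
cv2.imwrite('pics/c6.png',cv2.resize(w[150:310,140:410],(800,474),interpolation=2)[:,:,::-1])
```

```text
16.95 [ 0.45344097 -0.24685526  0.20945366] [-0.76573905 -0.35884498  0.30889551] 0.0
red [372.98529412 235.04411765]
blue [337.32894737 238.64473684]
```

View pics/c6.png

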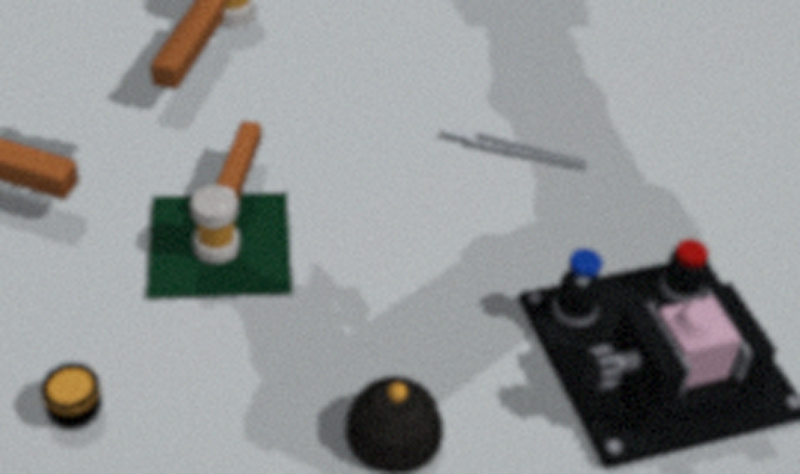

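The mallet stands upright near the mat's centre (crop (215,225)), the red pin is down, the blue pin is up, and the bystanders are in place. I hand in.

```bash
python3 -c "
from station import job
print(job.hand_in())"
```

```text
the job is handed in; nothing more can be done
None
```

The job is handed in, though the hand-in gave no verdict: one blow drove the red pin about 15 mm down, the blue pin stayed up, the loupe, dome and tweezer look unmoved, and the mallet stands released and upright near the middle of the mat.

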